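# Size a spacer rod in the hole gauge

## Robot

A 6-joint arm with a two-finger parallel gripper is mounted at the origin on the work surface. World frame = base frame: x ahead of the robot, y to its left, z up, the work surface at z = 0. Lengths are in m, angles in rad, forces in N, time in s.
With the tool pointing down it reaches from about 0.25 to 0.775 m from the base axis. Payload 4 kg.
Tool frame: the origin (TCP) lies at the very end of the fingers, on their centre line; the grasp point (between the pads) lies 19 mm behind it; z points along the fingers, y is the direction in which the jaws open and shut (so a half turn about z gives the same grasp; the last joint's range is limited). The gripper opens to 94 mm and grips with 3 to 60 N. Pads are 16 mm wide; open, the fingers measure 119 mm over their backs; the gripper's body (75 mm by 177 mm) begins 78 mm behind the grasp point.
Start: joints at [1.228, 0.087, 1.371, -0, 1.684, -0.103], TCP at [0.131, 0.534, 0.181] pointing down, gripper open.
Joint ranges: [-3.1, 3.1], [-0.76, 2.03], [0.27, 2.55], [-1.08, 4.22], [0.17, 2.65], [-2.57, 2.57]. Speed limits (rad/s): [2.79, 2.79, 3.14, 3.14, 3.14, 3.14].

## Interface

Orientations are given as [roll, pitch, yaw] about the fixed x, y, z axes, in that order (R = Rz(yaw) Ry(pitch) Rx(roll)).
In Python, from bench import robot, cams, models gives the robot as it stands.
- The arm moves only by the tool step_arm, never from a script. Its argument "series" is a list of rows, each a list of 5 numbers: the gripper command: -1 is shut, 1 is fully open, values between are in proportion, then the shift along the tool's x, y, z in mm, then the turn about the tool's z in degrees. A call has 1 to 20 rows; each row is the pose to reach, as a shift and turn from the pose commanded when the call began, along the tool's axes at that moment; what a row does not reach only later rows make up. A row lasts 1/8 s, in which the tool goes at most 62.5 mm and 10.7 degrees, less where a joint would pass 70% of its speed; a pose out of reach is approached as far as the arm can. A call with a gripper value outside its range is refused whole. The fingers move at their own pace and stop on an object; the grip force is fixed at half the most. Time passes only in rows, so rows that repeat a pose let the fingers close. It gives the time, the measured TCP pose, the force and the opening at its end, in the units of the state.
- robot.get_obs(): the state, without advancing time (a new reading comes with each control period).
- cams.snapshot(name): name is "scene" or "top"; returns a dict with "pixels" (384x512x3 uint8, red, green, blue), "fov_y" (degrees; the focal length in pixels is half the picture's height over the tangent of half this angle, whatever the lens; pixels are square), "cx", "cy" (the principal point, pixels), "R" (3x3) and "t" (3): a world point X has camera coordinates R X + t. Camera axes: x right, y down, z forward; pixel columns grow to the right and rows downward; lengths in m; the calibration is good to about 2 mm. A picture is of the moment at which its call begins. There is no depth.
- robot.close_job(): hands the job in, once; it reports no verdict.
Trained networks look in a picture, given as the dict that the camera call returned (one of the last four; its "shot" number tells which), for a name from the list of things; names that differ only in an ending like _2 or _b are one class to them, and where a whole thing is asked for, a point or a joint stands for the part that bears it (a point fixed in the world has none). Each returns a list of dicts, best first, with "p" (0 to 1); they miss things now and then, are a little off and sometimes report something else, mostly with a low value. They report only what shows in the picture. A call takes as long as a camera call.
- models.find_in(picture, label): "position" ([x, y, z] in m, in world coordinates, good to about 4 mm: the middle of the surface that is visible of it).
- models.pinpoint(picture, label): "position" ([x, y, z] in m, in world coordinates, good to about 4 mm: a listed point, or the origin of a listed thing).
The state is a dict: "time": time; "joint_positions": joint angles; "qvel": joint speeds; "joint_torque": joint torques, N m; "tool_pos": TCP position; "ee_rot": TCP orientation; "wrist_force": force on the tool from outside, world axes, zero at the start; "wrist_torque": the same for the moment, N m; "width": finger opening in m.
Only numpy, scipy, OpenCV 4.12 (cv2) and the standard library are available. Lean on these libraries where they do the work, as an engineer would, in place of code of your own. Each camera call takes 0.05 s, during which the arm holds its last target. There are 200 camera calls.

## Task

Size the tall slim spacer rod in the hole gauge, stepping down: first push it down through the widest hole until its foot is at or nearly at the table, then draw it out, put it down through the next smaller hole and leave it there, let go, with its foot on the table. Do not drop it.

Things in the scene. Friction and masses are not known exactly. Their poses are not given: they have to be found in the camera images.
- rod: Solid aluminium spacer rod, 26 mm across, 140 mm long, loose, 0.13 to 0.27 kg, upright on the table: the tallest and slimmest of three standing spacers (the others are 44 mm across, 80 tall, and 34 across, 40 tall, with 90 mm or more between centres). Origin at the centre of its foot, z up to its top. Grip it about 112 mm above the foot, so the fingers stay above the gauge.
- gauge: Hole gauge: dark steel plate 220 x 80 mm, 10 mm thick, fixed on four short corner legs, top 50 mm and underside 40 mm above the table, only the table below. Any yaw. Four round through holes in a row along its x: 56, 40, 18, 11 mm wide at x = -66, -3, 44, 82 mm; the last two do not take the rod. Origin on the table under the plate's centre, z up.
- wide_hole (a point): Centre of the gauge's widest hole, 56 mm in diameter, at the level of the plate's top, 50 mm above the table; axes as the gauge's.
- next_hole (a point): Centre of the gauge's next smaller hole, 40 mm in diameter, at the level of the plate's top, 50 mm above the table, 63 mm from the widest hole's centre; the rod passes with 7 mm to spare all round. Axes as the gauge's.

How it is judged:
On the way, in this order (a step that is already met when the one before it is completed fails the run):
1. the rod is down through the widest hole (horizontal distance between rod and wide_hole below 0.025 m and height (world z) of rod below 0.028 m and angle between rod's own z axis and vertical below 0.35 rad), for 0.1 s.
2. the rod is down through the next smaller hole (horizontal distance between rod and next_hole below 0.018 m and height (world z) of rod below 0.028 m and angle between rod's own z axis and vertical below 0.35 rad), for 0.1 s.
At the end, for the whole second after the job is handed in: The rod stands in the 40 mm hole: its foot on the table (within 12 mm) and within 18 mm of the hole's centre, tilted less than 20 degrees, released and at rest (horizontal distance between rod and next_hole below 0.018 m and height (world z) of rod below 0.012 m and angle between rod's own z axis and vertical below 0.35 rad and linear speed of rod below 0.02 m/s); the robot touches nothing.
It fails at once if the rod is dropped (falls or topples freely, faster than 0.8 m/s) (contact force between the fingers and rod below 0.1 N and linear speed of rod above 0.8 m/s).
It also fails if it takes over 43 s, if anything falls off the work surface, if the arm or the gripper's body presses on something with over 40 N, if the wrist force passes 120 N, or if a joint passes its speed limit or range.

## Working session

There is one attempt and no reset: what is moved stays moved. The work goes in short steps, Python scripts to look and compute and a tool call to move; the robot and the scene stay as the last step left them, time stands still between calls to the robot, and variables do not carry over. Pictures are saved under pics/ and viewed, about 8 in all and at most 12, crops included, and the job is handed in when it is done.

Besides the shell and the picture viewer there is one more tool, called after "Request:" by a JSON object that holds its "fn" and its "kwargs", one argument or row to a line. step_arm: Moves the arm, as the interface text tells. Its arguments: {"type":"object","properties":{"series":{"type":"array","items":{"type":"array","items":{"type":"number"}}}},"required":["series"]}

```bash
mkdir -p pics
cat > h.py <<'E'
import numpy as np, cv2
from bench import robot, cams, models
def K(s):
    f=s["pixels"].shape[0]/2/np.tan(np.radians(s["fov_y"])/2); return f
def proj(s,X):
    c=np.array(s["R"])@np.array(X)+np.array(s["t"]); f=K(s); return np.array([s["cx"]+f*c[0]/c[2],s["cy"]+f*c[1]/c[2]])
def atz(s,uv,z):
    R=np.array(s["R"]);C=-R.T@np.array(s["t"]);f=K(s)
    d=R.T@np.array([(uv[0]-s["cx"])/f,(uv[1]-s["cy"])/f,1]); return C+d*(z-C[2])/d[2]
E
python3 - <<'E'
from h import *
ims=[]
for n in("top","scene"):
    s=cams.snapshot(n); im=s["pixels"][:,:,::-1].copy()
    print(n,"cam",np.round(-np.array(s["R"]).T@np.array(s["t"]),3))
    for l in("rod","gauge","wide_hole","next_hole"):
        for fn in("find_in","pinpoint"):
            try: r=getattr(models,fn)(s,l)
            except Exception as e: print(l,fn,e); continue
            for d in r[:3]:
                uv=proj(s,d["position"]); print(l,fn,round(d["p"],2),np.round(d["position"],3),uv.round())
    cv2.imwrite(f"pics/{n}0.png",im)
o=robot.get_obs(); print(o["time"],o["tool_pos"],o["ee_rot"],o["width"])
E
```

```text
top cam [0.5   0.005 0.801]
rod find_in 0.79 [0.466 0.079 0.14 ] [199. 228.]
rod pinpoint 0.58 [0.466 0.082 0.002] [205. 224.]
gauge find_in 0.63 [ 0.561 -0.191  0.049] [341. 182.]
gauge pinpoint 0.76 [ 0.57  -0.175 -0.002] [327. 179.]
gauge pinpoint 0.27 [ 0.605 -0.12   0.047] [306. 159.]
wide_hole find_in 0.72 [ 0.557 -0.191  0.052] [342. 183.]
wide_hole pinpoint 0.56 [ 0.607 -0.12   0.048] [306. 158.]
next_hole find_in 0.86 [ 0.56 -0.19  0.05] [341. 182.]
next_hole pinpoint 0.64 [ 0.574 -0.17   0.049] [331. 175.]
scene cam [ 0.756 -0.317  0.704]
rod find_in 0.91 [0.472 0.072 0.091] [257. 133.]
gauge find_in 0.86 [ 0.562 -0.197  0.052] [209. 258.]
gauge pinpoint 0.65 [ 0.572 -0.175 -0.002] [222. 261.]
wide_hole find_in 0.93 [ 0.556 -0.194  0.05 ] [208. 255.]
wide_hole pinpoint 0.8 [ 0.608 -0.123  0.051] [252. 242.]
next_hole find_in 0.57 [ 0.562 -0.192  0.049] [211. 256.]
next_hole pinpoint 0.94 [ 0.575 -0.169  0.046] [224. 251.]
0.9 [0.13064146 0.53427189 0.18130738] [3.14150364e+00 5.32739863e-06 2.90176622e+00] 0.09358038993392495
```

View pics/top0.png

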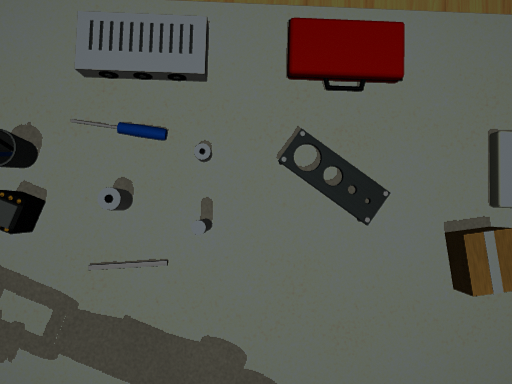

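View pics/scene0.png

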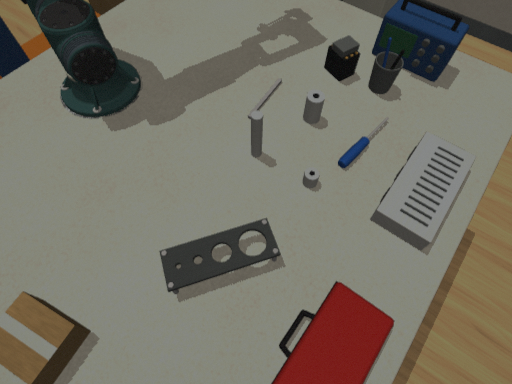

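The top view shows the rod's top at about (199,228), the 56 mm hole at (306,156), and the 40 mm hole at (332,175). In the scene view the rod runs from (257,114) to (257,155), with the holes at (252,242) and (222,252). The networks agree with both pictures, so next I'll refine by segmentation and triangulation.

```bash
cat >> h.py <<'E'
def tri(s1,u1,s2,u2):
    A=[];b=[];P=[]
    for s,u in((s1,u1),(s2,u2)):
        a=atz(s,u,0);c=atz(s,u,.3);d=(c-a)/np.linalg.norm(c-a);M=np.eye(3)-np.outer(d,d);A.append(M);b.append(M@a);P.append((a,d))
    X=np.linalg.lstsq(np.vstack(A),np.hstack(b),rcond=None)[0]
    return X,np.linalg.norm(np.hstack(b)-np.vstack(A)@X)
def blob(s,uv,r,lo,hi,minA=20):
    "centroid of the blob with grey lo..hi nearest uv, within r px"
    g=cv2.resize(cv2.cvtColor(s["pixels"],cv2.COLOR_RGB2GRAY),None,fx=4,fy=4,interpolation=cv2.INTER_CUBIC)
    x0,y0=int(4*(uv[0]-r)),int(4*(uv[1]-r));c=g[y0:y0+8*r,x0:x0+8*r]
    n,l,st,ce=cv2.connectedComponentsWithStats(((c>=lo)&(c<=hi)).astype(np.uint8))
    k=[i for i in range(1,n) if st[i,4]>minA*16]
    i=min(k,key=lambda i:np.hypot(*(ce[i]-4*r)))
    return (ce[i]+[x0,y0]+.5)/4-.5,st[i,4]/16,st[i,2:4]/4
def tool(o,X):
    from scipy.spatial.transform import Rotation as Ro
    return (Ro.from_euler('xyz',o["ee_rot"]).as_matrix().T@(np.array(X)-o["tool_pos"])*1000).round(1)
E
python3 - <<'E'
from h import *
t=cams.snapshot("top");s=cams.snapshot("scene")
for n,a,b in(("wide",(306,156),(252,242)),("next",(332,175),(222,252))):
    A=blob(t,a,12 if n=="next" else 17,85,255);B=blob(s,b,12 if n=="next" else 17,85,255)
    print(n,A,B); print(tri(t,A[0],s,B[0]),atz(t,A[0],.045),atz(s,B[0],.045))
for im,nm,c,r in((t,"t",(203,225),20),(s,"s",(257,133),32)):
    x,y=c;p=im["pixels"][y-r:y+r,x-r:x+r,::-1]; cv2.imwrite(f"pics/rod_{nm}.png",cv2.resize(p,(400,400),interpolation=cv2.INTER_CUBIC))
a=cv2.imread("pics/rod_t.png");b=cv2.imread("pics/rod_s.png");cv2.imwrite("pics/rod.png",np.hstack([a,b]))
E
```

```text
wide (array([304.76829511, 155.07662446]), np.float64(392.4375), array([23., 22.])) (array([251.99181787, 242.9375    ]), np.float64(544.25), array([27.25, 25.25]))
(array([ 0.61019553, -0.11957099,  0.04428052]), np.float64(0.004690243283616456)) [ 0.61266057 -0.11736109  0.045     ] [ 0.60780157 -0.12189782  0.045     ]
next (array([329.78763015, 172.78876188]), np.float64(138.0625), array([13.25, 13.25])) (array([221.29436746, 252.58940545]), np.float64(279.625), array([19.75, 18.75]))
(array([ 0.57544697, -0.17113638,  0.04537641]), np.float64(0.005633483475982373)) [ 0.57847354 -0.16857195  0.045     ] [ 0.57224739 -0.17358029  0.045     ]
```

View pics/rod.png

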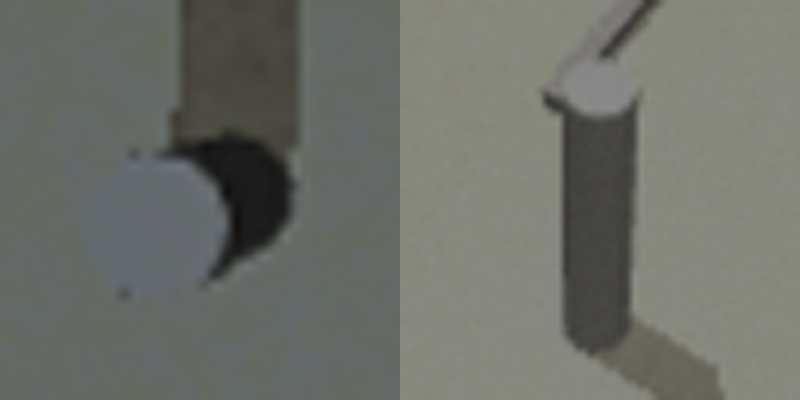

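The crops show the rod's top at about (198.0,227.0) in the top view and (256.5,114.3) in the scene view, with its foot at about (256.2,152.8). In the top view, shadow inside the holes biases their blobs, so I'll check them against the plate outline.

Run:
```python
from h import *
t=cams.snapshot("top");s=cams.snapshot("scene")
print("rodtop",tri(t,(198.,227.),s,(256.5,114.3)),"t@.14",atz(t,(198,227),.14),"s@.14",atz(s,(256.5,114.3),.14),"foot",atz(s,(256.2,152.8),0))
for n,im,c in(("t",t,(345,182)),("s",s,(212,256))):
    g=cv2.cvtColor(im["pixels"],cv2.COLOR_RGB2GRAY); m=(g<70).astype(np.uint8)
    k,l,st,ce=cv2.connectedComponentsWithStats(m); cand=[i for i in range(1,k) if st[i,4]>1000]
    i=min(cand,key=lambda i:np.hypot(*(ce[i]-c)));p=np.argwhere(l==i)[:,::-1]
    h=cv2.convexHull(p.astype(np.int32))[:,0]
    w=np.array([atz(im,q,.05)[:2] for q in h])*1000
    (cx,cy),sz,a=cv2.minAreaRect(w.astype(np.float32));b=cv2.boxPoints(((cx,cy),sz,a))
    L=b[1]-b[0] if np.linalg.norm(b[1]-b[0])>np.linalg.norm(b[2]-b[1]) else b[2]-b[1]
    u=L/np.linalg.norm(L); u=u if u[0]<0 else -u
    C=np.array([cx,cy]);print(n,C,sz,u,"wide",C-66*u,"next",C-3*u)
print(tool(robot.get_obs(),[.466,.08,.25]),tool(robot.get_obs(),[.466,.08,.093]))
```

```text
rodtop (array([0.46693961, 0.07971529, 0.14247056]), np.float64(0.0010171144173786446)) t@.14 [0.46738222 0.0804456  0.14      ] s@.14 [0.46511183 0.08099729 0.14      ] foot [0.46581054 0.08147717 0.        ]
t [ 572.36248779 -171.40893555] (228.878173828125, 85.38146209716797) [-0.56548536 -0.8247583 ] wide [ 609.68452072 -116.97488785] next [ 574.05894387 -168.93466067]
s [ 574.27600098 -178.66271973] (218.35324096679688, 88.22138214111328) [-0.56196874 -0.82715845] wide [ 611.36593628 -124.07026291] next [ 575.96190715 -176.18124437]
[-433.7 -361.6  -68.7] [-433.7 -361.6   88.3]
```

Request:
{"fn": "step_arm", "kwargs": {
  "series": [
    [1,0,0,-35,0],
    [1,0,0,-70,0],
    [1,-30,-25,-70,0],
    [1,-65,-54,-70,0],
    [1,-100,-83,-70,0],
    [1,-135,-112,-70,0],
    [1,-170,-141,-70,0],
    [1,-205,-170,-70,0],
    [1,-240,-200,-70,0],
    [1,-275,-229,-70,0],
    [1,-310,-258,-70,0],
    [1,-345,-287,-70,0],
    [1,-380,-316,-70,0],
    [1,-410,-341,-70,0],
    [1,-426,-354,-70,0],
    [1,-434,-361,-70,0],
    [1,-434,-361,-70,0],
    [1,-434,-361,-70,0]
  ]
}}

```text
time: 3.35
tool_pos: [0.4661, 0.0812, 0.2514]
ee_rot: [3.141, -0.0, 2.903]
wrist_force: [0.1, -0.0, 0.2]
width: 0.0944
```

Request:
{"fn": "step_arm", "kwargs": {
  "series": [
    [1,0,0,30,0],
    [1,0,0,60,0],
    [1,0,0,90,0],
    [1,0,0,115,0],
    [1,0,0,135,0],
    [1,0,0,150,0],
    [1,0,0,158,0],
    [1,0,0,158,0],
    [0.2,0,0,158,0],
    [0.0,0,0,158,0],
    [-0.2,0,0,158,0],
    [-0.3,0,0,158,0],
    [-1,0,0,158,0],
    [-1,0,0,158,0],
    [-1,0,0,158,0],
    [-1,0,0,158,0]
  ]
}}

```text
time: 5.35
tool_pos: [0.4665, 0.0806, 0.0933]
ee_rot: [3.141, 0.0, 2.902]
wrist_force: [0.5, -0.3, 0.2]
width: 0.0257
```

Run:
```python
from h import *
o=robot.get_obs();print(o["time"],o["tool_pos"],o["width"],o["wrist_force"])
x,y,z=o["tool_pos"]
for X in([.6085,-.121,z+.08],[.574,-.172,z+.08]):print(tool(o,X))
```

```text
5.35 [0.46649368 0.08061996 0.09328364] 0.025670432860425085 [ 0.47005237 -0.27332015  0.15407974]
[-185.8 -162.1  -80. ]
[-164.4 -219.9  -80. ]
```

Request:
{"fn": "step_arm", "kwargs": {
  "series": [
    [-1,0,0,-8,0],
    [-1,0,0,-25,0],
    [-1,0,0,-50,0],
    [-1,0,0,-72,0],
    [-1,-8,-7,-80,0],
    [-1,-28,-24,-80,0],
    [-1,-53,-46,-80,0],
    [-1,-78,-68,-80,0],
    [-1,-103,-90,-80,0],
    [-1,-128,-112,-80,0],
    [-1,-153,-134,-80,0],
    [-1,-173,-151,-80,0],
    [-1,-183,-160,-80,0],
    [-1,-186,-162,-80,0],
    [-1,-186,-162,-80,0],
    [-1,-186,-162,-80,0]
  ]
}}

```text
time: 7.35
tool_pos: [0.6084, -0.1202, 0.1735]
ee_rot: [3.141, -0.0, 2.903]
wrist_force: [0.1, 0.0, -2.1]
width: 0.0255
```

Run:
```python
from h import *
o=robot.get_obs();print(o["time"],o["tool_pos"],o["width"],o["wrist_force"])
out=[]
for n,c in(("top",(310,160)),("scene",(250,220))):
    s=cams.snapshot(n)
    for l in("rod","wide_hole","next_hole"):
        for d in models.pinpoint(s,l)[:1]: print(n,l,round(d["p"],2),np.round(d["position"],3))
    x,y=c;p=s["pixels"][y-60:y+60,x-60:x+60,::-1].copy();out.append(cv2.resize(p,(400,400),interpolation=cv2.INTER_CUBIC))
cv2.imwrite("pics/over.png",np.hstack(out))
```

```text
7.35 [ 0.60839317 -0.12018744  0.17351955] 0.025520988963794965 [ 0.07638571  0.01792502 -2.05634559]
top rod 0.48 [ 0.573 -0.175 -0.006]
top wide_hole 0.96 [ 0.606 -0.117  0.048]
top next_hole 0.91 [ 0.575 -0.174  0.048]
scene rod 0.96 [ 0.609 -0.12   0.078]
scene wide_hole 0.76 [ 0.607 -0.117  0.049]
scene next_hole 0.82 [ 0.576 -0.172  0.049]
```

View pics/over.png

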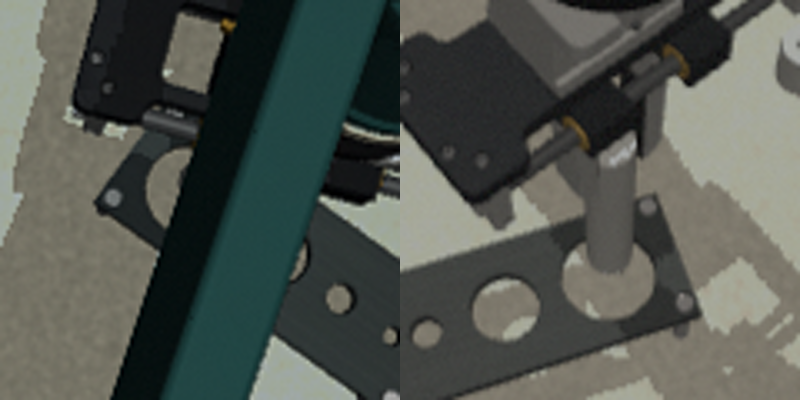

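The scene crop shows the rod upright, with its foot (crop 610,265) over the wide hole (610,280). The foot still hangs about 30 mm above the plate. I'm lowering it.

Request:
{"fn": "step_arm", "kwargs": {
  "series": [
    [-1,0,0,10,0],
    [-1,0,0,25,0],
    [-1,0,0,40,0],
    [-1,0,0,55,0],
    [-1,0,0,68,0],
    [-1,0,0,76,0],
    [-1,0,0,76,0],
    [-1,0,0,76,0],
    [-1,0,0,76,0]
  ]
}}

```text
time: 8.88
tool_pos: [0.6092, -0.1212, 0.0982]
ee_rot: [3.142, 0.002, 2.902]
wrist_force: [0.3, 0.1, -1.9]
width: 0.0254
```

Run:
```python
from h import *
o=robot.get_obs();print(o["time"],o["tool_pos"],o["width"],o["wrist_force"])
s=cams.snapshot("scene")
for l in("rod","wide_hole","next_hole"):
    for fn in("pinpoint","find_in"):
        for d in getattr(models,fn)(s,l)[:1]: print(l,fn,round(d["p"],2),np.round(d["position"],3))
B=blob(s,(221.3,252.6),12,60,255);print(B,atz(s,B[0],.045))
cv2.imwrite("pics/in1.png",cv2.resize(s["pixels"][170:280,180:300,::-1],(600,550),interpolation=cv2.INTER_CUBIC))
print(tool(o,[.574,-.172,o["tool_pos"][2]]))
```

```text
8.875 [ 0.60922564 -0.12116413  0.09823842] 0.025360740494356354 [ 0.30988202  0.12866317 -1.9320139 ]
rod pinpoint 0.6 [ 0.606 -0.122  0.004]
rod find_in 0.86 [ 0.617 -0.128  0.079]
wide_hole pinpoint 0.87 [ 0.606 -0.125  0.046]
wide_hole find_in 0.65 [ 0.558 -0.204  0.05 ]
next_hole pinpoint 0.77 [ 0.574 -0.17   0.05 ]
next_hole find_in 0.97 [ 0.558 -0.198  0.048]
(array([221.09849536, 252.94133699]), np.float64(518.1875), array([24., 24.])) [ 0.57239839 -0.17435381  0.045     ]
[ 22.1 -57.7  -0. ]
```

View pics/in1.png

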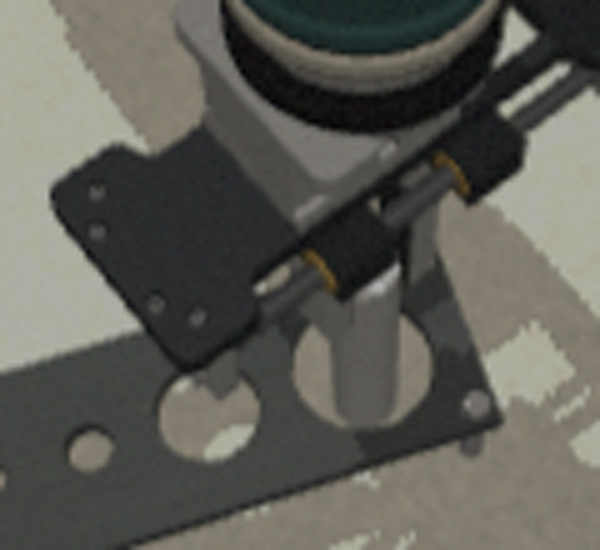

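The rod is inside the wide hole (crop 365,400) and its foot is about 5 mm above the table. I'll draw it out and take it over to the next hole.

Request:
{"fn": "step_arm", "kwargs": {
  "series": [
    [-1,0,0,-10,0],
    [-1,0,0,-28,0],
    [-1,0,0,-48,0],
    [-1,0,0,-66,0],
    [-1,0,0,-74,0],
    [-1,0,0,-74,0],
    [-1,4,-10,-74,0],
    [-1,10,-28,-74,0],
    [-1,17,-46,-74,0],
    [-1,21,-55,-74,0],
    [-1,22,-58,-74,0],
    [-1,22,-58,-74,0],
    [-1,22,-58,-74,0],
    [-1,22,-58,-74,0]
  ]
}}

```text
time: 10.98
tool_pos: [0.5738, -0.1717, 0.1712]
ee_rot: [3.141, -0.0, 2.903]
wrist_force: [0.2, -0.0, -3.3]
width: 0.0255
```

Run:
```python
from h import *
o=robot.get_obs();print(o["time"],o["tool_pos"],o["width"],o["wrist_force"])
for n in("top","scene"):
    s=cams.snapshot(n)
    for l in("rod","wide_hole","next_hole"):
        for d in models.pinpoint(s,l)[:1]: print(n,l,round(d["p"],2),np.round(d["position"],3))
im=cv2.resize(s["pixels"][180:280,160:280,::-1],(600,500),interpolation=cv2.INTER_CUBIC)
cv2.imwrite("pics/over2.png",im)
```

```text
10.975 [ 0.5737919  -0.17166472  0.17119869] 0.025500961186546277 [ 0.2356798  -0.00396737 -3.34402623]
top rod 0.46 [ 0.574 -0.167  0.077]
top wide_hole 0.91 [ 0.609 -0.12   0.048]
top next_hole 0.94 [ 0.574 -0.171  0.048]
scene rod 0.89 [ 0.574 -0.173  0.078]
scene wide_hole 0.86 [ 0.606 -0.117  0.049]
scene next_hole 0.6 [ 0.575 -0.17   0.05 ]
```

View pics/over2.png

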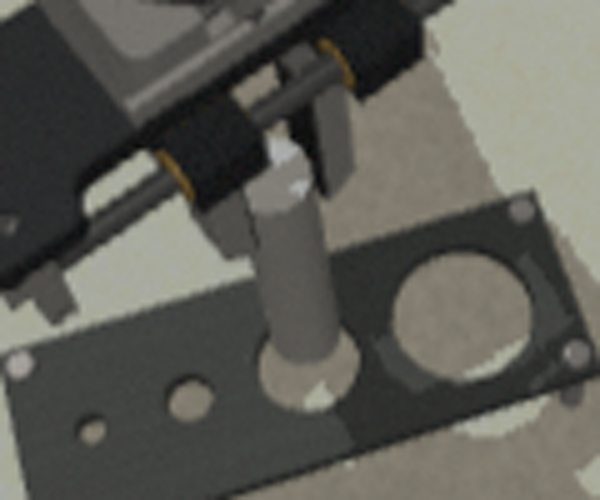

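Run:
```python
from h import *
s=cams.snapshot("scene")
for X in([.5738,-.1717,.078],[.5738,-.1717,.218],[.5738,-.1717,.05]):print((proj(s,X)-[160,180])*5)
```

```text
[306.25412728 332.19330479]
[271.49890522 172.74120563]
[311.71858361 357.26346635]
```

The rod reads as upright, and its foot (304,340) lines up with the 40 mm hole (309,365). Foot and hole are shifted from the projections by about the same amount, so I take that as calibration error. Lowering to the table.

Request:
{"fn": "step_arm", "kwargs": {
  "series": [
    [-1,0,0,8,0],
    [-1,0,0,20,0],
    [-1,0,0,32,0],
    [-1,0,0,44,0],
    [-1,0,0,56,0],
    [-1,0,0,66,0],
    [-1,0,0,73,0],
    [-1,0,0,76,0],
    [-1,0,0,77.5,0],
    [-1,0,0,77.5,0],
    [-1,0,0,77.5,0]
  ]
}}

```text
time: 12.8
tool_pos: [0.5738, -0.1722, 0.0942]
ee_rot: [3.142, 0.001, 2.902]
wrist_force: [0.5, -0.3, -2.9]
width: 0.0253
```

Request:
{"fn": "step_arm", "kwargs": {
  "series": [
    [-1,0,0,0.5,0],
    [-1,0,0,1,0],
    [-1,0,0,1.3,0],
    [-1,0,0,1.3,0]
  ]
}}

```text
time: 13.3
tool_pos: [0.5739, -0.1722, 0.0933]
ee_rot: [-3.142, 0.001, 2.902]
wrist_force: [-0.1, 0.3, 1.4]
width: 0.0254
```

Run:
```python
from h import *
o=robot.get_obs();print(o["time"],o["tool_pos"],o["width"],o["wrist_force"])
s=cams.snapshot("scene")
for l in("rod","wide_hole","next_hole"):
    for d in models.pinpoint(s,l)[:1]: print(l,round(d["p"],2),np.round(d["position"],3))
```

```text
13.3 [ 0.57392855 -0.17220277  0.09327365] 0.025428555599610454 [-0.10518955  0.27356487  1.4097495 ]
rod 0.73 [ 0.575 -0.168 -0.   ]
wide_hole 0.71 [ 0.608 -0.121  0.051]
next_hole 0.7 [ 0.572 -0.172  0.048]
```

Contact with the table shows in the wrist force: it went from -2.9 to +1.4 N. I'll open slowly, then retreat upward.

Request:
{"fn": "step_arm", "kwargs": {
  "series": [
    [-0.3,0,0,1.3,0],
    [0,0,0,1.3,0],
    [0.4,0,0,1.3,0],
    [0.7,0,0,1.3,0],
    [0.7,0,0,1.3,0],
    [0.7,0,0,1.3,0],
    [0.7,0,0,-10,0],
    [0.7,0,0,-30,0],
    [0.7,0,0,-55,0],
    [0.7,0,0,-85,0],
    [0.7,0,0,-120,0],
    [0.7,0,0,-140,0],
    [0.7,50,0,-140,0],
    [0.7,100,0,-140,0],
    [0.7,150,0,-140,0],
    [0.7,200,0,-140,0],
    [0.7,200,0,-140,0]
  ]
}}

```text
time: 15.62
tool_pos: [0.3776, -0.1241, 0.2342]
ee_rot: [-3.141, 0.004, 2.901]
wrist_force: [1.0, 0.8, -1.2]
width: 0.0801
```

Run:
```python
from h import *
o=robot.get_obs();print(o["time"],o["tool_pos"],o["width"],o["wrist_force"])
out=[]
for n,c in(("top",(330,170)),("scene",(225,220))):
    s=cams.snapshot(n)
    for l in("rod","wide_hole","next_hole"):
        for d in models.pinpoint(s,l)[:1]: print(n,l,round(d["p"],2),np.round(d["position"],3))
    x,y=c;out.append(cv2.resize(s["pixels"][y-60:y+60,x-60:x+60,::-1],(400,400),interpolation=cv2.INTER_CUBIC))
    print([(proj(s,[.5739,-.1722,z])-[x-60,y-60])*400/120 for z in(0.05,.14)])
cv2.imwrite("pics/end.png",np.hstack(out))
```

```text
15.625 [ 0.37755393 -0.12407612  0.23423737] 0.0801139360854131 [ 0.9706415   0.75524424 -1.16612041]
top rod 0.72 [ 0.573 -0.168  0.001]
top wide_hole 0.8 [ 0.609 -0.122  0.049]
top next_hole 0.8 [ 0.574 -0.174  0.046]
[array([207.10680583, 216.27991812]), array([247.36625171, 200.72595192])]
scene rod 0.68 [ 0.575 -0.169 -0.001]
scene wide_hole 0.56 [ 0.607 -0.12   0.048]
scene next_hole 0.77 [ 0.575 -0.169  0.051]
[array([190.72566322, 305.60604596]), array([177.91298749, 247.17160892])]
```

View pics/end.png

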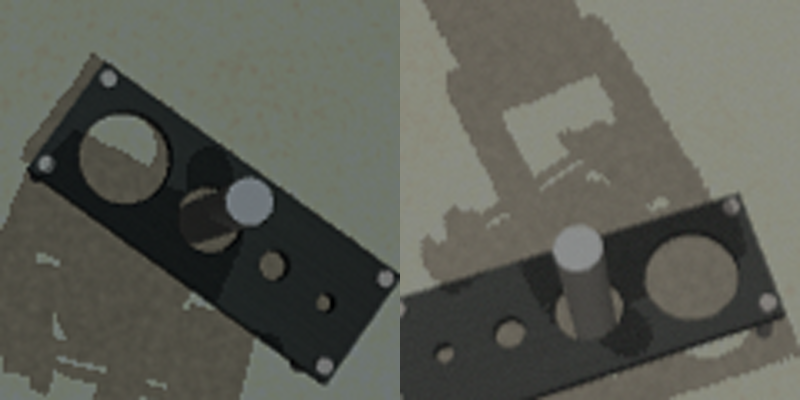

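The rod stands upright in the 40 mm hole. Its top is at crop (249,202), against an expected (247,201), and at (577-400,247), against (178,247). Handing in.

```bash
python3 -c "
from bench import robot
print(robot.close_job())"
```

```text
the job is handed in; nothing more can be done
None
```

The rod now stands released in the 40 mm hole with its foot on the table. I handed the job in at about 15.7 s of the 43 s allowed. No verdict was reported, so what follows are my own checks.

- **Sequence:** I gripped the rod about 112 mm above its foot and lowered it through the 56 mm hole until the foot was about 5 mm above the table. Then I drew it out, lowered it through the 40 mm hole, opened the fingers slowly and moved the arm clear.
- **Table contact:** The wrist force went from −2.9 N to +1.4 N on the final lowering. The tool was then at the same height as when I first gripped the rod on the table.
- **Final position:** In both cameras the rod's top was within about 1 px of where an upright rod at that spot should appear. The networks put the foot within about 6 mm of the hole's centre from the top camera, and in line with it from the scene camera. The limit is 18 mm.

**Disagreements:**
- Shadow in the holes shifted my blob measurements in the top view by about 5 mm.
- The plate-outline fits came out up to 10 mm oversized and differed by about 7 mm between the two cameras.
- One network reading of the rod from above, while the arm was hiding it, was wrong (p 0.48).

I set the first two aside for the values the networks and the scene camera's hole centres agreed on, and ignored the third.

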